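# Shut the feeder's door and rock out its roof block

### The job

A seed cake has just been loaded into the cedar bird feeder and loose seed is to be poured in through its roof next: first slide the feeder's front door fully down shut so nothing spills. Then take the tight filler block by its tab and rock it side to side, from end seal to end seal, easing it up until it comes free, without lifting, tipping or shoving the feeder or disturbing the other things on the table. Finish while holding the block still and roughly upright over its hole, just clear of it (a finger's width or two): do not put it down or let go.

Things in the scene. Friction and masses are not known exactly. Their poses are not given: they have to be found in the camera images.
- feeder: cedar bird feeder 220 (x) x 230 (y) x 190 mm, about 2 kg, standing loose on rubber feet. Origin: centre of its underside, z up; its front with the door faces its -x. Flat roof 170 x 200 mm, top at z 188 mm, with the filler hole in its middle inside a curb 14 mm wide, top at z 200 mm. A perch juts from each side, out to y +-155 mm at z 30 mm
- mouth (a point): centre of the filler hole at the level of the curb's top, on the feeder. The hole is 39 mm (feeder x) by 42.5 mm (feeder y) and 30 mm deep; ledges carry the block at feeder z 170 mm. In each end wall (+y, -y), 8 mm below the curb's top, a sprung rubber seal strip presses on the block's end face with about 32 N and lets go once the block is about 22 mm up
- door (a joint): height in m by which the feeder's sliding front door is raised: 0 = fully down (shut), 0.09 = fully up. It runs vertically in guides with about 5 N of friction and stays where it is left; a push down on its top shuts it, against a hard stop
- door_top (a point): middle of the top face of the door's batten, a bar 24 mm (feeder x) by 96 mm (feeder y); 102 mm in front of the feeder's centre; 190 mm above the table with the door shut, higher by the joint value when raised. Free space above it
- block: cedar filler block in the roof hole, 45 g: body 36 mm (x) by 40 mm (y) by 34 mm tall with an upright grip tab on top. Origin: centre of its underside, z up; when seated its axes are the feeder's and its origin is at feeder z 170 mm, so it stands 4 mm proud of the curb. A straight pull drags at 30 to 45 N and lifts the whole feeder first
- block_tab (a point): centre of the block's grip tab, 30 mm (block x) by 20 mm (block y) by 42 mm tall, 55 mm above the block's underside; the tab runs from 34 to 76 mm above the underside, with free space all round it above the curb
- block_end_l (a point): middle of the lower edge of the block's +y end face, 20 mm from its origin. Leaning the block towards +y or -y (a turn about the feeder's x axis, about 1 N m) pivots it on that side's lower edge and slides the other end up, where it stays; swings from about 0.1 rad one way to 0.1 rad the other gain some 4 mm each
- block_end_r (a point): middle of the lower edge of the block's -y end face, 20 mm from its origin. The end walls allow the block a lean of about 0.1 rad at full depth, more as it rises
- funnel: steel seed funnel standing mouth down beside the feeder, 96 mm across, 95 mm tall; leave alone. Origin: centre of its underside
- saucer: terracotta saucer, 124 mm across, 24 mm tall; leave alone. Origin: centre of its underside
- coaster: blue hard silicone coaster, 94 mm across, 7 mm thick; leave alone. Origin: centre of its underside
- seedjar: amber glass jar with a steel cap, 84 mm across, 130 mm tall; leave alone. Origin: centre of its underside
- pitcher: small white ceramic pitcher near the table's curved edge, 80 mm across, 105 mm tall, handle to its +y; leave alone. Origin: centre of its underside
- squeezer: stainless hinged hand citrus squeezer lying on the table, about 225 mm long (origin under its cup, arms to its +x, hinge 56 mm to its -x), about 90 mm tall; leave alone
There are look-alikes about, which are no part of the job. What is shaped like the block but turquoise is not meant.

How it is judged:
By the outcome, as a careful person would: the job done as asked, in the order asked, and still so for the second after the job is handed in, while the arm keeps its last pose, push and grip.
It also fails if it takes over 58 s, if anything falls off the work surface, if the arm or the gripper's body presses on something with over 40 N, if the wrist force passes 120 N, or if a joint passes its speed limit or range.

### The arm

A 6-joint arm with a two-finger parallel gripper is mounted at the origin on the work surface. World frame = base frame: x ahead of the robot, y to its left, z up, the work surface at z = 0. Lengths are in m, angles in rad, forces in N, time in s.
With the tool pointing down it reaches from about 0.35 to 0.725 m from the base axis. Payload 4.3 kg.
Tool frame: the origin (TCP) lies midway between the tips of the shut fingers; the grasp point (between the pads) lies arm.grip_point_offset behind it (arm.grip_point_offset is the distance from the TCP to the grasp point, in m); y points along the fingers, x is the direction in which the jaws open and shut, and the axes are right-handed (so a half turn about y gives the same grasp; the last joint's range is limited). The gripper opens to 85 mm and grips with 20 to 120 N. Pads are 22 mm wide; open, the fingers measure 114 mm over their backs; the gripper's body (76 mm by 85 mm) begins 54 mm behind the grasp point. The pads swing forward as they close: fully open they stand 13 mm farther back than shut.
Start: joints at [-1.279, 0.377, 0.081, 1.274, 0, 1.46], TCP at [0.225, -0.529, 0.231] pointing down, gripper open.
Joint ranges: [-2.72, 2.72], [-0.84, 1.66], [-1.02, 1.22], [-1.77, 2.12], [-1.37, 1.28], [-3.14, 3.14]. Speed limits (rad/s): [2.57, 2.57, 3.14, 3.14, 3.14, 3.14].

### API

Orientations are given as a unit quaternion [x, y, z, w].
In Python, from rig import sensors, optics, workorder, look_for, pinpoint, arm gives the robot as it stands.
- The arm moves only by the tool step_arm, never from a script. Its argument "commands" is a list of rows, each an object of numbers: "wx", "wy", "wz": the turn, a rotation vector about the world's x, y, z in rad; "tx", "ty", "tz": the shift along the world's x, y, z in m; "claw": the opening, from -1 (shut) to 1 (fully open), so that 0 is half open. A call has 1 to 20 rows; each row is the pose to reach, as a shift and turn from the pose measured when the call began; what a row does not reach only later rows make up. A row lasts 1/10 s, in which the tool goes at most 50 mm and 8.59 degrees, less where a joint would pass 70% of its speed; a pose out of reach is approached as far as the arm can. A call with a gripper value outside its range is refused whole. The fingers move at their own pace and stop on an object; "squeeze" is the grip in N (left out, the last holds). Time passes only in rows, so rows that repeat a pose let the fingers close. It gives the time, the measured TCP pose, the force and the opening at its end, in the units of the state.
- sensors.state(): the state, without advancing time (a new reading comes with each control period).
- optics.read_camera(name): name is "side" or "top" or "wrist"; returns a dict with "image" (480x640x3 uint8, red, green, blue), "fx", "fy", "cx", "cy" (pixels), "rvec" (rotation vector, rad) and "tvec" (3), from world to camera coordinates, as OpenCV has them; the wrist camera has in their place "hand_eye" (4x4, takes a point from camera to tool coordinates, whose origin is the TCP and whose axes are the tool frame's). Camera axes: x right, y down, z forward; pixel columns grow to the right and rows downward; lengths in m; the calibration is good to about 2 mm. A picture is of the moment at which its call begins: read the wrist's pose just before it. There is no depth.
- workorder.job_done(): hands the job in, once; it reports no verdict.
Trained networks look in a picture, given as the dict that the camera call returned (one of the last four; its "shot" number tells which), for a name from the list of things; names that differ only in an ending like _2 or _b are one class to them, and where a whole thing is asked for, a point or a joint stands for the part that bears it (a point fixed in the world has none). Each returns a list of dicts, best first, with "p" (0 to 1); they miss things now and then, are a little off and sometimes report something else, mostly with a low value. They report only what shows in the picture. A call takes as long as a camera call. They do not tell look-alikes from the thing itself.
- look_for(picture, thing): "location" ([column, row] in pixels, amid what is visible of it).
- pinpoint(picture, thing): "location" ([column, row] in pixels: a listed point, or the origin of a listed thing).
The state is a dict: "time": time; "joints": joint angles; "qvel": joint speeds; "effort": joint torques, N m; "position": TCP position; "ee_rot": TCP orientation; "ft_force": force on the tool from outside, world axes, zero at the start; "moment": the same for the moment, N m; "width": finger opening in m.
Only numpy, scipy, OpenCV 4.12 (cv2) and the standard library are available. Lean on these libraries where they do the work, as an engineer would, in place of code of your own. Each camera call takes 0.05 s, during which the arm holds its last target.

## Working session

There is one attempt and no reset: what is moved stays moved. The work goes in short steps, Python scripts to look and compute and a tool call to move; the robot and the scene stay as the last step left them, time stands still between calls to the robot, and variables do not carry over. Pictures are saved under pics/ and viewed, and the job is handed in when it is done.

Besides the shell and the picture viewer there is one more tool, called after ">>>" by a JSON object that holds its "api" and its "payload", one argument or row to a line. step_arm: Moves the arm, as the interface text tells. Its arguments: {"type":"object","properties":{"commands":{"type":"array"},"squeeze":{"type":"number"}},"required":["commands"]}

```bash
mkdir -p pics; ls
python3 - <<'E'
from rig import sensors, optics, arm, look_for, pinpoint
import cv2, pickle
print(sensors.state()); print(arm.grip_point_offset)
d={}
for n in ["side","top"]:
    p=optics.read_camera(n); d[n]=p
    cv2.imwrite(f"pics/{n}0.png",p["image"][:,:,::-1])
    print(n,{k:v for k,v in p.items() if k!="image"})
    for t in ["feeder","mouth","door_top","block","block_tab","block_end_l","block_end_r"]:
        print(n,t,[(round(r["p"],2),[round(float(a),1) for a in r["location"]]) for r in pinpoint(p,t)][:4])
pickle.dump(d,open("d0.pkl","wb"))
E
```

```text
pics
{'time': 0.0, 'joints': array([-1.27930714e+00,  3.78073418e-01,  7.96438715e-02,  1.27440480e+00,
       -2.75149185e-05,  1.46047622e+00]), 'qvel': array([ 1.93170123e-03, -4.63466293e-04,  2.76829174e-05, -6.64027528e-04,
        3.67923988e-04, -2.16713433e-03]), 'effort': array([-3.24933617e-04, -4.63608313e+01,  2.69872963e+01,  2.08844128e-02,
       -2.85972774e-04, -2.97890097e-06]), 'position': array([ 0.22467212, -0.52858202,  0.23036193]), 'ee_rot': array([-0.589267  ,  0.39072482, -0.38960535,  0.59017471]), 'ft_force': array([ 0.24193364, -0.81020897,  0.34506735]), 'moment': array([-0.00583194,  0.01037694,  0.03238352]), 'width': 0.08516618625782607}
0.0187
side {'fx': 439.72809005066836, 'fy': 439.72809005066836, 'cx': 322.48102814053925, 'cy': 233.76972410256303, 'rvec': array([ 0.19182949, -2.64537211,  1.50214948]), 'tvec': array([0.45176444, 0.14864832, 1.11284372]), 'shot': 1}
side feeder [(0.88, [297.1, 258.4]), (0.55, [290.6, 210.6])]
side mouth [(0.83, [292.9, 199.7])]
side door_top [(0.94, [331.0, 174.6])]
side block [(0.9, [364.6, 277.4]), (0.82, [293.
[... 332 characters left out ...]
4, [291.6, 199.0])]
top {'fx': 451.2328325734909, 'fy': 451.2328325734909, 'cx': 319.26061062792957, 'cy': 242.46336983651108, 'rvec': array([ 2.06325697, -2.16241548,  0.2332251 ]), 'tvec': array([0.02005499, 0.49897014, 1.50816156]), 'shot': 2}
top feeder [(0.46, [341.2, 214.9])]
top mouth [(0.55, [341.7, 219.0])]
top door_top [(0.88, [338.6, 244.3])]
top block [(0.73, [342.9, 223.2]), (0.56, [325.4, 287.9])]
top block_tab [(0.7, [326.7, 289.9]), (0.47, [341.8, 214.7])]
top block_end_l [(0.65, [344.2, 219.2]), (0.5, [328.4, 285.2]), (0.43, [337.5, 217.1]), (0.42, [319.1, 289.0])]
top block_end_r [(0.65, [344.2, 219.2]), (0.5, [328.4, 285.2]), (0.43, [337.5, 217.1]), (0.42, [319.1, 289.0])]
```

View pics/side0.png

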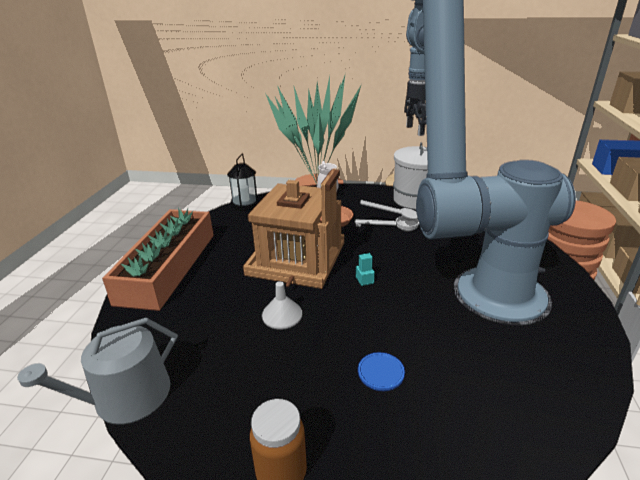

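View pics/top0.png

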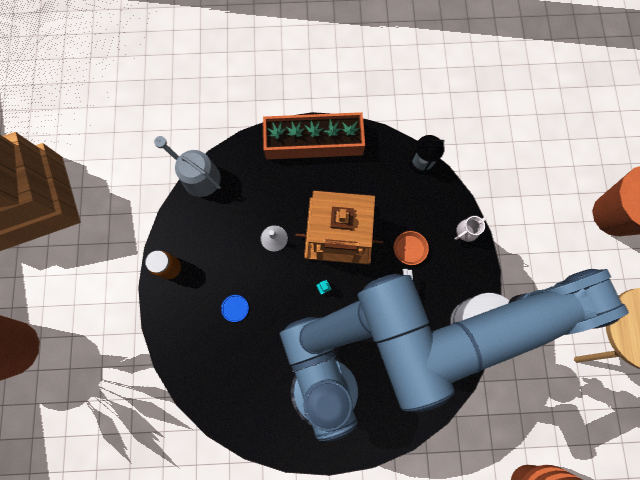

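The block candidates are the cedar one on the roof, at side (292,190) and top (342,215), and the turquoise look-alike, at side (366,270) and top (324,288). I choose the cedar one in the roof hole. The door batten, raised, is at side (331,174) and top (339,244).

```bash
cat > fit.py <<'E'
import numpy as np, cv2, pickle
from scipy.optimize import least_squares
d=pickle.load(open("d0.pkl","rb"))
def proj(p,X):
    K=np.array([[p["fx"],0,p["cx"]],[0,p["fy"],p["cy"]],[0,0,1]])
    return cv2.projectPoints(np.atleast_2d(np.array(X,float)),p["rvec"],p["tvec"],K,None)[0][:,0]
def W(v,P):
    c,s=np.cos(v[2]),np.sin(v[2]); P=np.array(P,float)
    return np.c_[v[0]+c*P[:,0]-s*P[:,1], v[1]+s*P[:,0]+c*P[:,1], P[:,2]]
E
python3 - <<'E'
from fit import *
obs=[("side",[0,0,.2],(292.9,199.7)),("side",[0,0,.225],(291.7,190.1)),("side","door",(331,174.6)),("side",[0,0,0],(297.1,258.4)),
("top",[0,0,.2],(341.7,219)),("top",[0,0,.225],(341.8,214.7)),("top","door",(338.6,244.3))]
def f(v):
    r=[]
    for c,P,uv in obs:
        P=[-.102,0,.19+v[3]] if P=="door" else P
        r+=list(proj(d[c],W(v,[P]))[0]-uv)
    return r
s=least_squares(f,[.55,0,0,.05],loss="soft_l1"); print(s.x,np.round(f(s.x),1))
for c,k,x0,y0,x1,y1 in [("side",4,230,130,390,300),("top",6,285,175,400,300)]:
    im=d[c]["image"][:,:,::-1].copy()
    k2=k
    im=cv2.resize(im[y0:y1,x0:x1],None,fx=k,fy=k,interpolation=cv2.INTER_CUBIC)
    pts=[[.085*a,.1*b,.188] for a in(-1,1) for b in(-1,1)]+[[0,0,.246],[-.102,.048,.19+s.x[3]],[-.102,-.048,.19+s.x[3]],[0,.155,.03],[0,-.155,.03]]+[[.11*a,.115*b,0] for a in(-1,1) for b in(-1,1)]
    for u in proj(d[c],W(s.x,pts)): cv2.circle(im,(int((u[0]+.5-x0)*k),int((u[1]+.5-y0)*k)),4,(0,255,0),1)
    cv2.imwrite(f"pics/{c}_c1.png",im)
E
```

```text
[ 0.54322069 -0.07454595 -0.16472772  0.08616057] [ 0.2 -2.3  0.8 -1.4 -1.1 -0.  -0.3  2.2 -0.5 -0.9 -0.2  1.3  0.2  0.2]
```

View pics/side_c1.png

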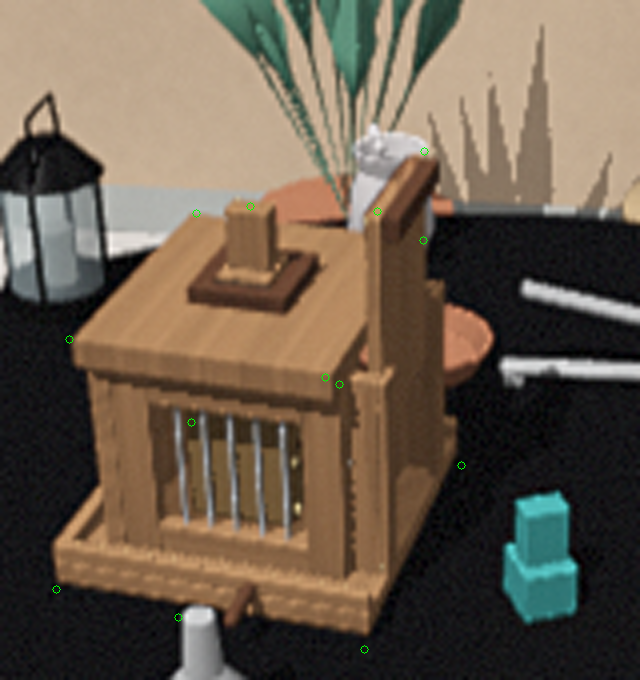

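View pics/top_c1.png

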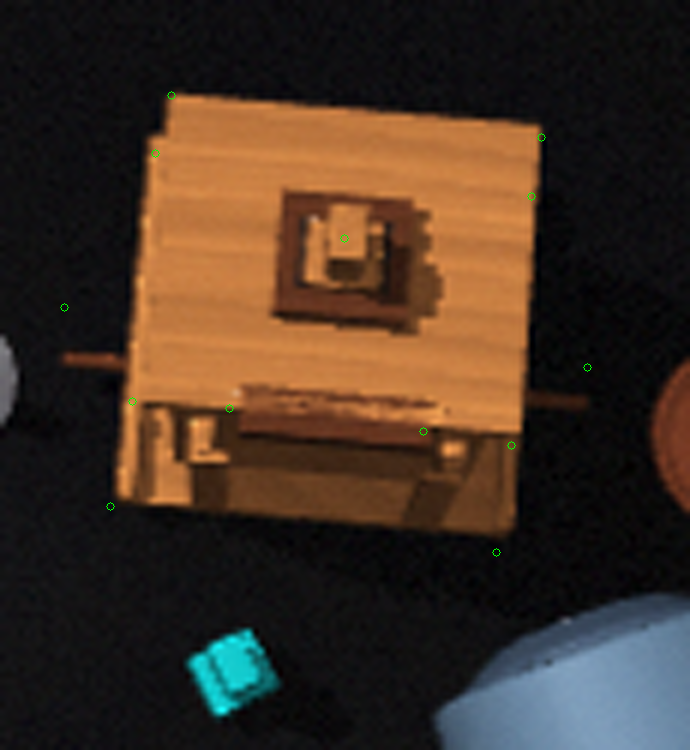

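Run:
```python
from fit import *
T=lambda x,y:(285+x/6-.5,175+y/6-.5); S=lambda x,y:(230+x/4-.5,130+y/4-.5)
obs=[("side",[0,0,.225],(291.7,190.1)),
("top",[0,0,.225],(341.8,214.7)),
("top",[.085,.1,.188],T(168,95)),("top",[.085,-.1,.188],T(541,125)),("top",[-.085,-.1,.188],T(523,433)),
("side",[-.085,-.1,.188],S(328,378)),("side",[.085,-.1,.188],S(74,345)),
("top",[-.09,.048,"d"],T(243,385)),("top",[-.09,-.048,"d"],T(437,403)),
("side",[-.09,-.048,"d"],S(367,211)),("side",[-.114,.048,"d"],S(438,159)),
]
def f(v):
    r=[]
    for c,P,uv in obs:
        P=[P[0],P[1],.19+v[3]] if P[2]=="d" else P
        r+=list(proj(d[c],W(v,[P]))[0]-uv)
    return r
s=least_squares(f,[.55,0,0,.05],loss="soft_l1"); print(s.x,np.round(f(s.x),1))
for c,k,x0,y0,x1,y1 in [("side",4,230,130,390,300),("top",6,285,175,400,300)]:
    im=d[c]["image"][:,:,::-1].copy()
    im=cv2.resize(im[y0:y1,x0:x1],None,fx=k,fy=k,interpolation=cv2.INTER_CUBIC)
    pts=[[.085*a,.1*b,.188] for a in(-1,1) for b in(-1,1)]+[[.015*a,.01*b,.246]for a in(-1,1) for b in(-1,1)]+[[-.102+.012*a,.048*b,.19+s.x[3]]for a in(-1,1) for b in(-1,1)]+[[.0335*a,.03525*b,.2] for a in(-1,1) for b in(-1,1)]
    for u in proj(d[c],W(s.x,pts)): cv2.circle(im,(int((u[0]+.5-x0)*k),int((u[1]+.5-y0)*k)),3,(0,255,0),1)
    cv2.imwrite(f"pics/{c}_c2.png",im)
print(W(s.x,[[0,0,.225],[-.102,0,.19+s.x[3]]]))
from rig import sensors
from scipy.spatial.transform import Rotation as R
print(R.from_quat(sensors.state()["ee_rot"]).as_matrix().round(3))
```

```text
[ 0.54721272 -0.07518647 -0.10424874  0.07915958] [ -0.6  -1.6  -0.    0.1  -1.    0.5  -1.3  -1.1  -0.1  -1.   20.8 -35.4
  26.7 -32.6   0.    0.3  -0.1  -0.8   7.8 -13.8 -10.   15.1]
[[ 0.54721272 -0.07518647  0.225     ]
 [ 0.44576647 -0.06457235  0.26915958]]
[[ 0.391  0.     0.92 ]
 [-0.92  -0.     0.391]
 [ 0.    -1.    -0.   ]]
```

View pics/side_c2.png

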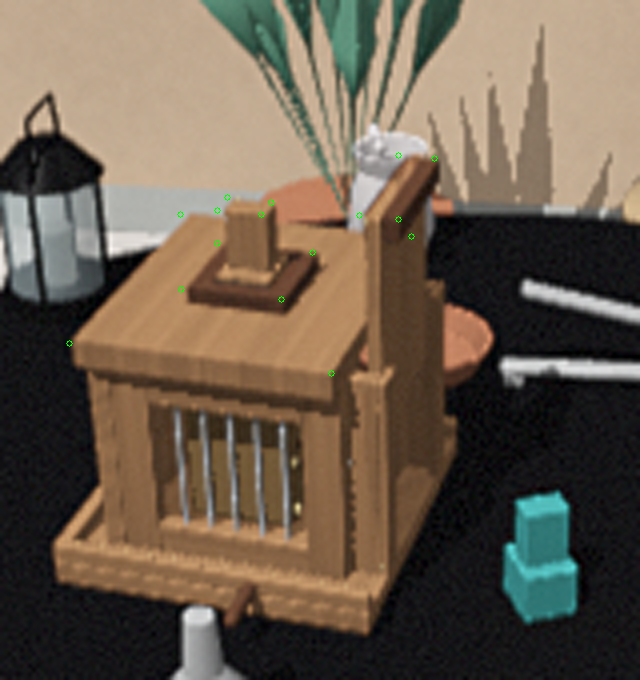

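View pics/top_c2.png

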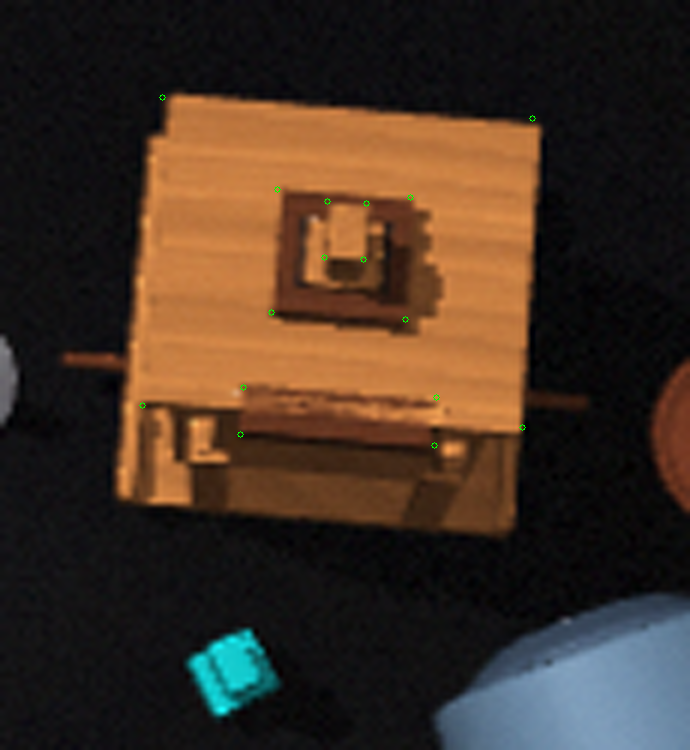

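Run:
```python
from fit import *
T=lambda x,y:(285+x/6-.5,175+y/6-.5); S=lambda x,y:(230+x/4-.5,130+y/4-.5)
obs=[("side",[0,0,.225],(291.7,190.1)),
("top",[0,0,.225],(341.8,214.7)),
("top",[.085,.1,.188],T(168,95)),("top",[.085,-.1,.188],T(541,125)),("top",[-.085,-.1,.188],T(523,433)),
("side",[-.085,.1,.188],S(328,378)),("side",[.085,.1,.188],S(74,345)),
("top",[-.09,.048,"d"],T(243,385)),("top",[-.09,-.048,"d"],T(437,403)),
("side",[-.09,.048,"d"],S(367,211)),("side",[-.114,-.048,"d"],S(438,159)),
]
def f(v):
    r=[]
    for c,P,uv in obs:
        P=[P[0],P[1],.19+v[3]] if P[2]=="d" else P
        r+=list(proj(d[c],W(v,[P]))[0]-uv)
    return r
s=least_squares(f,[.55,0,0,.05],loss="soft_l1"); print(s.x,np.round(f(s.x),1))
for c,k,x0,y0,x1,y1 in [("side",4,230,130,390,300),("top",6,285,175,400,300)]:
    im=d[c]["image"][:,:,::-1].copy()
    im=cv2.resize(im[y0:y1,x0:x1],None,fx=k,fy=k,interpolation=cv2.INTER_CUBIC)
    pts=[[.085*a,.1*b,.188] for a in(-1,1) for b in(-1,1)]+[[.015*a,.01*b,.246]for a in(-1,1) for b in(-1,1)]+[[-.102+.012*a,.048*b,.19+s.x[3]]for a in(-1,1) for b in(-1,1)]+[[.0335*a,.03525*b,.2] for a in(-1,1) for b in(-1,1)]
    for u in proj(d[c],W(s.x,pts)): cv2.circle(im,(int((u[0]+.5-x0)*k),int((u[1]+.5-y0)*k)),3,(0,255,0),1)
    cv2.imwrite(f"pics/{c}_c3.png",im)
print(W(s.x,[[0,0,.225],[-.102,0,.19+s.x[3]]]))
```

```text
[ 0.54547924 -0.0761686  -0.12342533  0.08124659] [ 0.1 -1.7  0.3  0.6 -0.1  0.5 -0.5  0.  -0.2  0.1  0.7 -0.9 -0.8 -0.8
 -0.2  0.4 -0.2 -0.2 -1.7  0.5  0.  -0.6]
[[ 0.54547924 -0.0761686   0.225     ]
 [ 0.44425518 -0.06361116  0.27124659]]
```

View pics/side_c3.png

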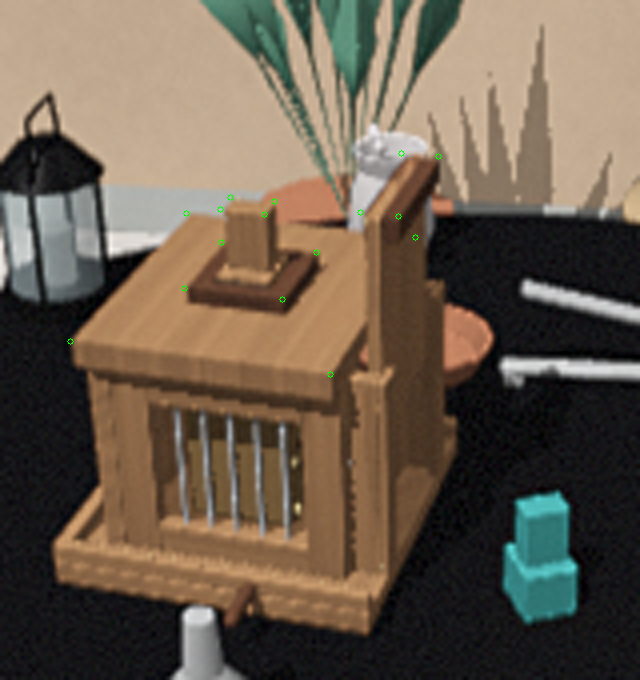

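View pics/top_c3.png

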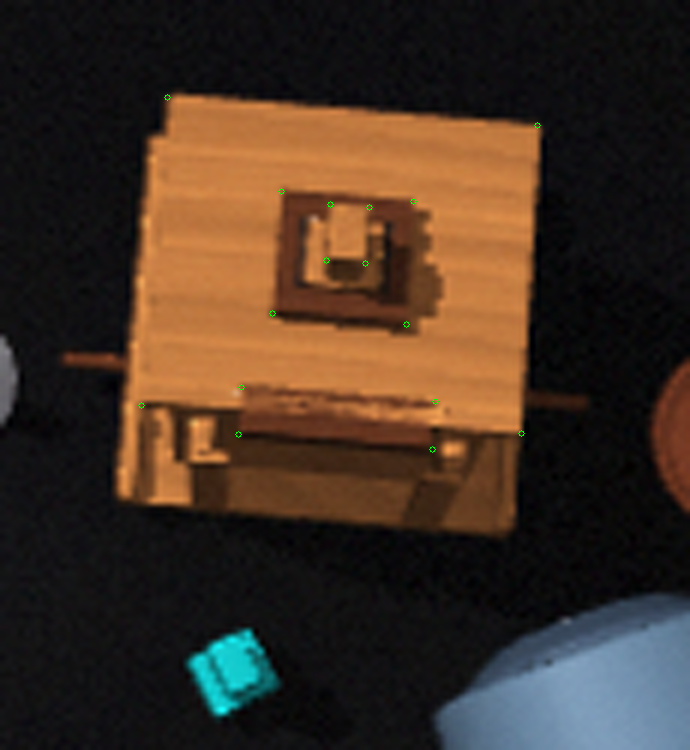

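The fit now matches both pictures: feeder at (0.546, -0.076), yaw -0.123 rad, door raised about 81 mm. Next I move above the door with the fingers shut and the jaw axis along feeder y.

>>> {"api": "step_arm", "payload": {
  "commands": [
    {"tz":0.03,"claw":-1,"wz":0.14},
    {"tz":0.07,"wz":0.28,"tx":0.012,"ty":0.03,"claw":-1},
    {"tz":0.1,"wz":0.42,"tx":0.025,"ty":0.06,"claw":-1},
    {"tz":0.12,"wz":0.56,"tx":0.04,"ty":0.09,"claw":-1},
    {"tz":0.12,"wz":0.7,"tx":0.055,"ty":0.12,"claw":-1},
    {"tz":0.12,"wz":0.85,"tx":0.07,"ty":0.15,"claw":-1},
    {"tz":0.12,"wz":0.99,"tx":0.085,"ty":0.18,"claw":-1},
    {"tz":0.12,"wz":1.13,"tx":0.1,"ty":0.21,"claw":-1},
    {"tz":0.12,"wz":1.27,"tx":0.115,"ty":0.24,"claw":-1},
    {"tz":0.12,"wz":1.41,"tx":0.13,"ty":0.27,"claw":-1},
    {"tz":0.12,"wz":1.55,"tx":0.145,"ty":0.3,"claw":-1},
    {"tz":0.12,"wz":1.7,"tx":0.158,"ty":0.33,"claw":-1},
    {"tz":0.12,"wz":1.85,"tx":0.17,"ty":0.36,"claw":-1},
    {"tz":0.12,"wz":2.0,"tx":0.182,"ty":0.385,"claw":-1},
    {"tz":0.12,"wz":2.15,"tx":0.194,"ty":0.41,"claw":-1},
    {"tz":0.12,"wz":2.3,"tx":0.204,"ty":0.43,"claw":-1},
    {"tz":0.12,"wz":2.45,"tx":0.212,"ty":0.45,"claw":-1},
    {"tz":0.12,"wz":2.6,"tx":0.219,"ty":0.465,"claw":-1},
    {"tz":0.12,"wz":2.617,"tx":0.219,"ty":0.465,"claw":-1},
    {"tz":0.12,"wz":2.617,"tx":0.219,"ty":0.465,"claw":-1}
  ]
}}

```text
schema error: expected keys wx, wy, wz, tx, ty, tz, claw
```

>>> {"api": "step_arm", "payload": {
  "commands": [
    {"wx":0,"wy":0,"wz":0.14,"tx":0,"ty":0,"tz":0.03,"claw":-1},
    {"wx":0,"wy":0,"wz":0.28,"tx":0.012,"ty":0.03,"tz":0.07,"claw":-1},
    {"wx":0,"wy":0,"wz":0.42,"tx":0.025,"ty":0.06,"tz":0.1,"claw":-1},
    {"wx":0,"wy":0,"wz":0.56,"tx":0.04,"ty":0.09,"tz":0.12,"claw":-1},
    {"wx":0,"wy":0,"wz":0.7,"tx":0.055,"ty":0.12,"tz":0.12,"claw":-1},
    {"wx":0,"wy":0,"wz":0.85,"tx":0.07,"ty":0.15,"tz":0.12,"claw":-1},
    {"wx":0,"wy":0,"wz":0.99,"tx":0.085,"ty":0.18,"tz":0.12,"claw":-1},
    {"wx":0,"wy":0,"wz":1.13,"tx":0.1,"ty":0.21,"tz":0.12,"claw":-1},
    {"wx":0,"wy":0,"wz":1.27,"tx":0.115,"ty":0.24,"tz":0.12,"claw":-1},
    {"wx":0,"wy":0,"wz":1.41,"tx":0.13,"ty":0.27,"tz":0.12,"claw":-1},
    {"wx":0,"wy":0,"wz":1.55,"tx":0.145,"ty":0.3,"tz":0.12,"claw":-1},
    {"wx":0,"wy":0,"wz":1.7,"tx":0.158,"ty":0.33,"tz":0.12,"claw":-1},
    {"wx":0,"wy":0,"wz":1.85,"tx":0.17,"ty":0.36,"tz":0.12,"claw":-1},
    {"wx":0,"wy":0,"wz":2.0,"tx":0.182,"ty":0.385,"tz":0.12,"claw":-1},
    {"wx":0,"wy":0,"wz":2.15,"tx":0.194,"ty":0.41,"tz":0.12,"claw":-1},
    {"wx":0,"wy":0,"wz":2.3,"tx":0.204,"ty":0.43,"tz":0.12,"claw":-1},
    {"wx":0,"wy":0,"wz":2.45,"tx":0.212,"ty":0.45,"tz":0.12,"claw":-1},
    {"wx":0,"wy":0,"wz":2.6,"tx":0.219,"ty":0.465,"tz":0.12,"claw":-1},
    {"wx":0,"wy":0,"wz":2.617,"tx":0.219,"ty":0.465,"tz":0.12,"claw":-1},
    {"wx":0,"wy":0,"wz":2.617,"tx":0.219,"ty":0.465,"tz":0.12,"claw":-1}
  ]
}}

```text
time: 2.8
position: [0.4438, -0.0643, 0.3514]
ee_rot: [0.53, 0.468, -0.468, -0.53]
ft_force: [-0.2, -0.3, -0.6]
width: 0.0005
```

```bash
cat > wr.py <<'E'
import numpy as np, cv2
from rig import sensors, optics
from scipy.spatial.transform import Rotation as R
def shot(name=None):
    s=sensors.state(); p=optics.read_camera("wrist")
    T=np.eye(4);T[:3,:3]=R.from_quat(s["ee_rot"]).as_matrix();T[:3,3]=s["position"]
    M=np.linalg.inv(T@np.array(p["hand_eye"]))
    p["rvec"]=cv2.Rodrigues(M[:3,:3])[0];p["tvec"]=M[:3,3].copy()
    if name: cv2.imwrite(name,p["image"][:,:,::-1])
    return s,p
E
python3 - <<'E'
from wr import *; from fit import proj,W
from rig import pinpoint
s,p=shot()
print(s["time"],s["position"],R.from_quat(s["ee_rot"]).as_matrix().round(3).tolist(),s["ft_force"],s["width"],s["joints"])
im=p["image"][:,:,::-1].copy(); v=[0.5455,-.0762,-.1234]
pts=[[.085*a,.1*b,.188] for a in(-1,1) for b in(-1,1)]+[[.015*a,.01*b,.246]for a in(-1,1) for b in(-1,1)]+[[-.102+.012*a,.048*b,.19+.081]for a in(-1,1) for b in(-1,1)]+[[.0335*a,.03525*b,.2] for a in(-1,1) for b in(-1,1)]
for u in proj(p,W(v,pts)): cv2.circle(im,tuple(int(round(q)) for q in u) ,3,(0,255,0),1)
cv2.imwrite("pics/w1.png",im)
for t in ["door_top","block_tab","mouth"]: print(t,pinpoint(p,t)[:2])
E
```

```text
2.8 [ 0.44382148 -0.06428253  0.35139653] [[0.124, -0.0, -0.992], [0.992, -0.0, 0.124], [-0.0, -1.0, 0.0]] [-0.16703739 -0.29638416 -0.639282  ] 0.00047696506775280666 [-2.85234639e-01  1.13353304e-01  4.35933515e-02  1.50100285e+00
 -3.26966313e-04 -1.61358846e-01]
door_top [{'location': [321.6, 246.7], 'p': 0.7}]
block_tab [{'location': [358.3, 104.9], 'p': 0.95}]
mouth []
```

View pics/w1.png

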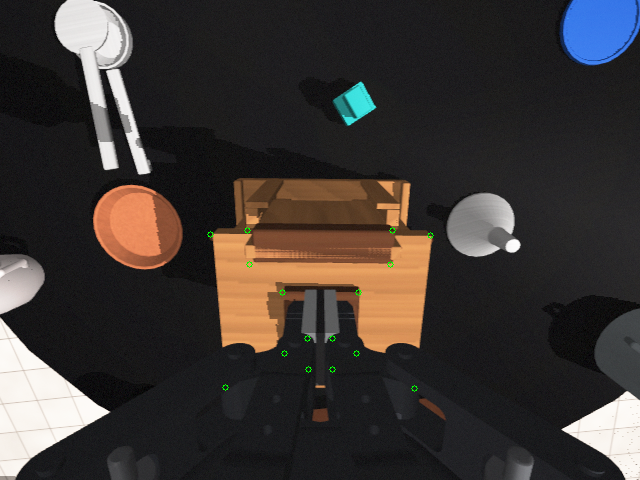

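The wrist view agrees with the model to 1–2 mm; the batten spans columns 255–397, rows 230–262. I push the door down.

>>> {"api": "step_arm", "payload": {
  "commands": [
    {"wx":0,"wy":0,"wz":0,"tx":0,"ty":0.001,"tz":-0.035,"claw":-1},
    {"wx":0,"wy":0,"wz":0,"tx":0,"ty":0.001,"tz":-0.065,"claw":-1},
    {"wx":0,"wy":0,"wz":0,"tx":0,"ty":0.001,"tz":-0.075,"claw":-1},
    {"wx":0,"wy":0,"wz":0,"tx":0,"ty":0.001,"tz":-0.083,"claw":-1},
    {"wx":0,"wy":0,"wz":0,"tx":0,"ty":0.001,"tz":-0.091,"claw":-1},
    {"wx":0,"wy":0,"wz":0,"tx":0,"ty":0.001,"tz":-0.099,"claw":-1},
    {"wx":0,"wy":0,"wz":0,"tx":0,"ty":0.001,"tz":-0.107,"claw":-1},
    {"wx":0,"wy":0,"wz":0,"tx":0,"ty":0.001,"tz":-0.115,"claw":-1},
    {"wx":0,"wy":0,"wz":0,"tx":0,"ty":0.001,"tz":-0.123,"claw":-1},
    {"wx":0,"wy":0,"wz":0,"tx":0,"ty":0.001,"tz":-0.131,"claw":-1},
    {"wx":0,"wy":0,"wz":0,"tx":0,"ty":0.001,"tz":-0.139,"claw":-1},
    {"wx":0,"wy":0,"wz":0,"tx":0,"ty":0.001,"tz":-0.147,"claw":-1},
    {"wx":0,"wy":0,"wz":0,"tx":0,"ty":0.001,"tz":-0.153,"claw":-1}
  ]
}}

```text
time: 4.3
position: [0.4441, -0.0642, 0.1978]
ee_rot: [0.531, 0.468, -0.468, -0.53]
ft_force: [-0.3, -2.6, 3.4]
width: 0.0003
```

>>> {"api": "step_arm", "payload": {
  "commands": [
    {"wx":0,"wy":0,"wz":0,"tx":0,"ty":0,"tz":-0.003,"claw":-1},
    {"wx":0,"wy":0,"wz":0,"tx":0,"ty":0,"tz":-0.006,"claw":-1},
    {"wx":0,"wy":0,"wz":0,"tx":0,"ty":0,"tz":-0.0075,"claw":-1},
    {"wx":0,"wy":0,"wz":0,"tx":0,"ty":0,"tz":-0.008,"claw":-1}
  ]
}}

```text
time: 4.7
position: [0.4441, -0.0642, 0.19]
ee_rot: [0.531, 0.468, -0.468, -0.53]
ft_force: [-1.7, -1.9, 7.6]
width: -0.0001
```

>>> {"api": "step_arm", "payload": {
  "commands": [
    {"wx":0,"wy":0,"wz":0,"tx":0,"ty":0,"tz":-0.001,"claw":-1},
    {"wx":0,"wy":0,"wz":0,"tx":0,"ty":0,"tz":-0.002,"claw":-1}
  ]
}}

```text
time: 4.9
position: [0.4442, -0.0642, 0.1899]
ee_rot: [0.531, 0.468, -0.468, -0.529]
ft_force: [-6.4, -0.2, 22.5]
width: -0.0001
```

The door met its hard stop at z 0.1899 with 22 N. I lift and go over the tab.

>>> {"api": "step_arm", "payload": {
  "commands": [
    {"wx":0,"wy":0,"wz":0,"tx":0,"ty":0,"tz":0.04,"claw":-1},
    {"wx":0,"wy":0,"wz":0,"tx":0,"ty":0,"tz":0.08,"claw":0},
    {"wx":0,"wy":0,"wz":0,"tx":0,"ty":0,"tz":0.105,"claw":0},
    {"wx":0,"wy":0,"wz":0,"tx":0.03,"ty":-0.003,"tz":0.105,"claw":0},
    {"wx":0,"wy":0,"wz":0,"tx":0.07,"ty":-0.007,"tz":0.105,"claw":0},
    {"wx":0,"wy":0,"wz":0,"tx":0.1,"ty":-0.011,"tz":0.105,"claw":0},
    {"wx":0,"wy":0,"wz":0,"tx":0.1,"ty":-0.011,"tz":0.105,"claw":0},
    {"wx":0,"wy":0,"wz":0,"tx":0.1,"ty":-0.011,"tz":0.105,"claw":0}
  ]
}}

```text
time: 5.7
position: [0.5439, -0.0747, 0.2937]
ee_rot: [-0.53, -0.468, 0.468, 0.53]
ft_force: [0.6, -0.1, 0.5]
width: 0.0426
```

Run:
```python
from wr import *; from fit import proj,W
from rig import pinpoint
import pickle
s,p=shot()
q=optics.read_camera("side"); t=optics.read_camera("top")
pickle.dump({"side":q,"top":t,"wrist":p},open("d1.pkl","wb"))
print(s["time"],s["position"],s["ft_force"],s["width"])
im=p["image"][:,:,::-1].copy(); v=[0.5455,-.0762,-.1234]
pts=[[.085*a,.1*b,.188] for a in(-1,1) for b in(-1,1)]+[[.015*a,.01*b,.246]for a in(-1,1) for b in(-1,1)]+[[-.102+.012*a,.048*b,.19]for a in(-1,1) for b in(-1,1)]+[[.0335*a,.03525*b,.2] for a in(-1,1) for b in(-1,1)]
for u in proj(p,W(v,pts)): cv2.circle(im,tuple(int(round(a)) for a in u) ,3,(0,255,0),1)
cv2.imwrite("pics/w2.png",im)
im=cv2.resize(q["image"][130:300,230:390,::-1],None,fx=4,fy=4,interpolation=cv2.INTER_CUBIC)
for u in proj(q,W(v,pts)): cv2.circle(im,(int((u[0]+.5-230)*4),int((u[1]+.5-130)*4)),3,(0,255,0),1)
cv2.imwrite("pics/side_c4.png",im)
```

```text
5.7 [ 0.54387542 -0.07465571  0.29372699] [ 0.63562496 -0.14359028  0.51166803] 0.042620447371171544
```

View pics/w2.png

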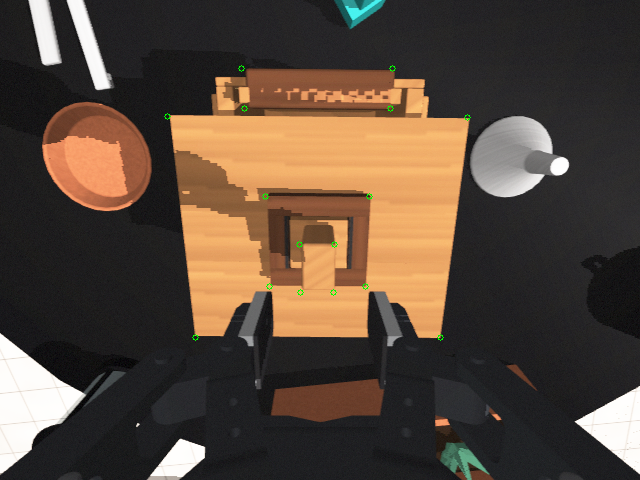

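View pics/side_c4.png

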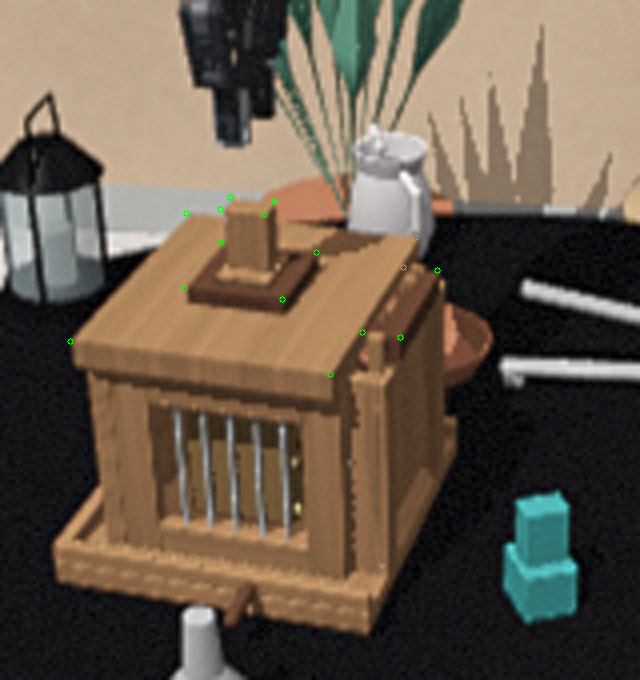

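The door is shut (batten at feeder-top level, side crop rows 270–340), and the tab (columns 303–335) is centred between the fingers (270/370). I descend and grip lightly first.

>>> {"api": "step_arm", "payload": {
  "commands": [
    {"wx":0,"wy":0,"wz":0,"tx":0.001,"ty":0,"tz":-0.03,"claw":0},
    {"wx":0,"wy":0,"wz":0,"tx":0.001,"ty":0,"tz":-0.055,"claw":0},
    {"wx":0,"wy":0,"wz":0,"tx":0.001,"ty":0,"tz":-0.072,"claw":0},
    {"wx":0,"wy":0,"wz":0,"tx":0.001,"ty":0,"tz":-0.081,"claw":0},
    {"wx":0,"wy":0,"wz":0,"tx":0.001,"ty":0,"tz":-0.084,"claw":0},
    {"wx":0,"wy":0,"wz":0,"tx":0.001,"ty":0,"tz":-0.084,"claw":-0.3},
    {"wx":0,"wy":0,"wz":0,"tx":0.001,"ty":0,"tz":-0.084,"claw":-0.7},
    {"wx":0,"wy":0,"wz":0,"tx":0.001,"ty":0,"tz":-0.084,"claw":-1},
    {"wx":0,"wy":0,"wz":0,"tx":0.001,"ty":0,"tz":-0.084,"claw":-1},
    {"wx":0,"wy":0,"wz":0,"tx":0.001,"ty":0,"tz":-0.084,"claw":-1}
  ],
  "squeeze": 20
}}

```text
time: 6.85
position: [0.5444, -0.0753, 0.2121]
ee_rot: [0.531, 0.468, -0.467, -0.529]
ft_force: [-3.3, -1.3, 5.4]
width: 0.0195
```

Run:
```python
from rig import sensors
s=sensors.state(); print({k:s[k] for k in ("time","position","ft_force","moment","width")})
```

```text
{'time': 6.85, 'position': array([ 0.54444273, -0.07530825,  0.21211227]), 'ft_force': array([-3.33140163, -1.32094592,  5.39396716]), 'moment': array([-0.22940707,  0.48063051, -0.21136533]), 'width': 0.019535629401159178}
```

>>> {"api": "step_arm", "payload": {
  "commands": [
    {"wx":0,"wy":0,"wz":0,"tx":0,"ty":0,"tz":0,"claw":-1},
    {"wx":0,"wy":0,"wz":0,"tx":0,"ty":0,"tz":0,"claw":-1},
    {"wx":0,"wy":0,"wz":0,"tx":0,"ty":0,"tz":0,"claw":-1}
  ],
  "squeeze": 110
}}

```text
time: 7.15
position: [0.5444, -0.0755, 0.2124]
ee_rot: [0.532, 0.468, -0.467, -0.529]
ft_force: [-1.8, -1.9, 3.4]
width: 0.0188
```

```bash
cat > st.py <<'E'
from rig import sensors
import numpy as np
from scipy.spatial.transform import Rotation as R
np.set_printoptions(precision=4,suppress=True)
yaw=-.1234; F=R.from_euler("z",yaw).as_matrix(); O=np.array([.5455,-.0750,0.])
def lean(s):
    M=R.from_quat(s["ee_rot"]).as_matrix()
    up=F.T@(-M[:,1]); return np.arctan2(up[1],up[2]), np.arctan2(up[0],up[2])
def rep():
    s=sensors.state()
    print("t",round(s["time"],2),"pos",s["position"],"feeder-frame",F.T@(s["position"]-O),"lean y,x",np.round(lean(s),4),"f(feeder)",F.T@s["ft_force"],"m",F.T@s["moment"],"w",round(s["width"],4))
    return s
if __name__=="__main__": rep()
E
python3 st.py
```

```text
t 7.15 pos [ 0.5444 -0.0755  0.2124] feeder-frame [-0.001  -0.0006  0.2124] lean y,x [ 0.0018 -0.0032] f(feeder) [-1.5611 -2.151   3.3872] m [-0.2927  0.4379 -0.1608] w 0.0188
```

>>> {"api": "step_arm", "payload": {
  "commands": [
    {"wx":-0.0165,"wy":0.002,"wz":0,"tx":0.0,"ty":0.0005,"tz":0.0003,"claw":-1},
    {"wx":-0.033,"wy":0.004,"wz":0,"tx":0.0001,"ty":0.0009,"tz":0.0006,"claw":-1},
    {"wx":-0.05,"wy":0.006,"wz":0,"tx":0.0002,"ty":0.0014,"tz":0.001,"claw":-1},
    {"wx":-0.05,"wy":0.006,"wz":0,"tx":0.0002,"ty":0.0014,"tz":0.001,"claw":-1}
  ]
}}

```text
time: 7.55
position: [0.5447, -0.0741, 0.2132]
ee_rot: [0.544, 0.454, -0.481, -0.516]
ft_force: [-1.6, -3.0, 0.4]
width: 0.0187
```

```bash
python3 st.py
```

```text
t 7.55 pos [ 0.5447 -0.0741  0.2132] feeder-frame [-0.0009  0.0008  0.2132] lean y,x [ 0.0541 -0.0033] f(feeder) [-1.1919 -3.2027  0.4337] m [-0.4644  0.2095 -0.1522] w 0.0187
```

>>> {"api": "step_arm", "payload": {
  "commands": [
    {"wx":-0.0165,"wy":0.002,"wz":0,"tx":0.0,"ty":0.0005,"tz":0.0003,"claw":-1},
    {"wx":-0.033,"wy":0.004,"wz":0,"tx":0.0001,"ty":0.0009,"tz":0.0006,"claw":-1},
    {"wx":-0.045,"wy":0.006,"wz":0,"tx":0.0002,"ty":0.0012,"tz":0.0008,"claw":-1},
    {"wx":-0.045,"wy":0.006,"wz":0,"tx":0.0002,"ty":0.0012,"tz":0.0008,"claw":-1}
  ]
}}

```text
time: 7.95
position: [0.5448, -0.0733, 0.2141]
ee_rot: [0.554, 0.441, -0.494, -0.505]
ft_force: [-2.1, -6.6, 1.3]
width: 0.0187
```

```bash
python3 st.py
cat > cmp.py <<'E'
import sys
from wr import *; from fit import proj,W
n=sys.argv[1]; v=[0.5455,-.0750,-.1234]
s,p=shot(); q=optics.read_camera("side")
im=cv2.resize(q["image"][150:230,250:350,::-1],None,fx=6,fy=6,interpolation=cv2.INTER_CUBIC)
im2=cv2.resize(p["image"][120:320,200:440,::-1],None,fx=2.4,fy=2.4,interpolation=cv2.INTER_CUBIC)
cv2.imwrite(f"pics/s{n}.png",im); cv2.imwrite(f"pics/w{n}.png",im2)
E
python3 cmp.py a
```

```text
t 7.95 pos [ 0.5448 -0.0733  0.2141] feeder-frame [-0.0009  0.0016  0.2141] lean y,x [ 0.1022 -0.0028] f(feeder) [-1.2836 -6.8506  1.3214] m [-0.6576  0.3258 -0.1499] w 0.0187
```

View pics/sa.png

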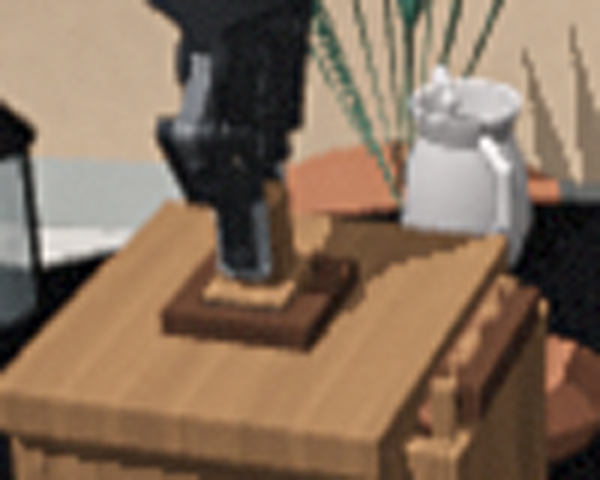

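View pics/wa.png

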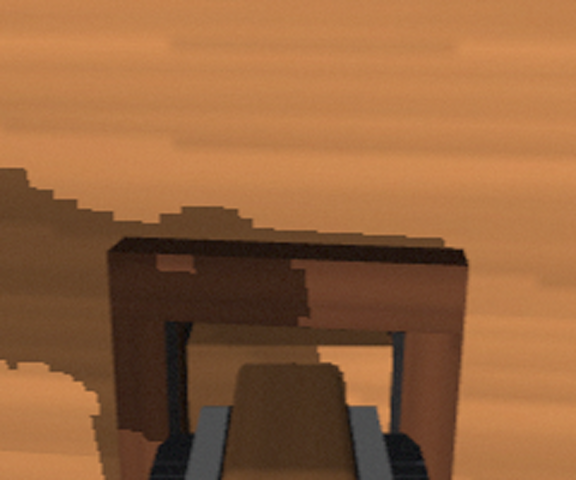

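>>> {"api": "step_arm", "payload": {
  "commands": [
    {"wx":0.025,"wy":-0.003,"wz":0,"tx":-0.0001,"ty":-0.0007,"tz":0.0005,"claw":-1},
    {"wx":0.05,"wy":-0.006,"wz":0,"tx":-0.0002,"ty":-0.0013,"tz":0.001,"claw":-1},
    {"wx":0.075,"wy":-0.009,"wz":0,"tx":-0.0003,"ty":-0.002,"tz":0.0015,"claw":-1},
    {"wx":0.1,"wy":-0.012,"wz":0,"tx":-0.0004,"ty":-0.0026,"tz":0.0021,"claw":-1},
    {"wx":0.125,"wy":-0.015,"wz":0,"tx":-0.0005,"ty":-0.0033,"tz":0.0026,"claw":-1},
    {"wx":0.15,"wy":-0.018,"wz":0,"tx":-0.0006,"ty":-0.004,"tz":0.0031,"claw":-1},
    {"wx":0.175,"wy":-0.021,"wz":0,"tx":-0.0006,"ty":-0.0046,"tz":0.0036,"claw":-1},
    {"wx":0.2,"wy":-0.0248,"wz":0,"tx":-0.0007,"ty":-0.0053,"tz":0.0041,"claw":-1},
    {"wx":0.2,"wy":-0.0248,"wz":0,"tx":-0.0007,"ty":-0.0053,"tz":0.0041,"claw":-1}
  ]
}}

```text
time: 8.95
position: [0.544, -0.0788, 0.2179]
ee_rot: [-0.507, -0.494, 0.439, 0.553]
ft_force: [1.7, 1.1, -4.4]
width: 0.0184
```

```bash
python3 st.py; python3 cmp.py b
```

```text
t 8.95 pos [ 0.544  -0.0788  0.2179] feeder-frame [-0.001  -0.004   0.2179] lean y,x [-0.1021 -0.0024] f(feeder) [ 1.5905  1.2836 -4.3783] m [-0.261  -0.2908 -0.0521] w 0.0184
```

View pics/sb.png

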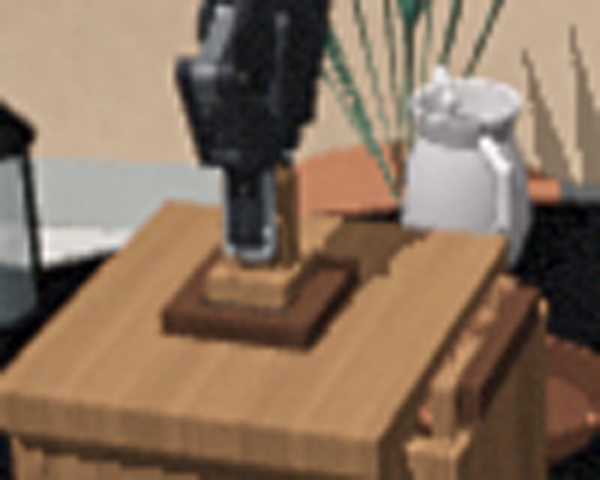

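View pics/wb.png

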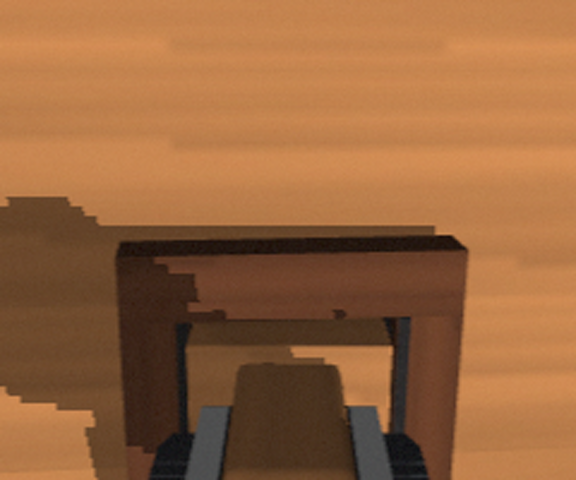

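The +y end visibly rose (block side taller in the side crop at (255,285)). I continue with the next swing.

>>> {"api": "step_arm", "payload": {
  "commands": [
    {"wx":-0.025,"wy":0.003,"wz":0,"tx":0.0001,"ty":0.0008,"tz":0.0005,"claw":-1},
    {"wx":-0.05,"wy":0.006,"wz":0,"tx":0.0002,"ty":0.0016,"tz":0.0011,"claw":-1},
    {"wx":-0.075,"wy":0.009,"wz":0,"tx":0.0003,"ty":0.0024,"tz":0.0016,"claw":-1},
    {"wx":-0.1,"wy":0.012,"wz":0,"tx":0.0004,"ty":0.0031,"tz":0.0021,"claw":-1},
    {"wx":-0.125,"wy":0.015,"wz":0,"tx":0.0005,"ty":0.0039,"tz":0.0027,"claw":-1},
    {"wx":-0.15,"wy":0.018,"wz":0,"tx":0.0006,"ty":0.0047,"tz":0.0032,"claw":-1},
    {"wx":-0.175,"wy":0.021,"wz":0,"tx":0.0007,"ty":0.0055,"tz":0.0037,"claw":-1},
    {"wx":-0.2,"wy":0.025,"wz":0,"tx":0.0008,"ty":0.0062,"tz":0.0043,"claw":-1},
    {"wx":-0.202,"wy":0.025,"wz":0,"tx":0.0008,"ty":0.0062,"tz":0.0043,"claw":-1}
  ]
}}

```text
time: 9.95
position: [0.5447, -0.0724, 0.222]
ee_rot: [0.555, 0.44, -0.495, -0.504]
ft_force: [1.4, -3.8, -9.2]
width: 0.0188
```

```bash
python3 st.py; python3 cmp.py c
```

```text
t 9.95 pos [ 0.5447 -0.0724  0.222 ] feeder-frame [-0.0011  0.0025  0.222 ] lean y,x [ 0.1055 -0.0021] f(feeder) [ 1.8735 -3.5831 -9.2368] m [-0.414  -0.4465 -0.0486] w 0.0188
```

View pics/sc.png

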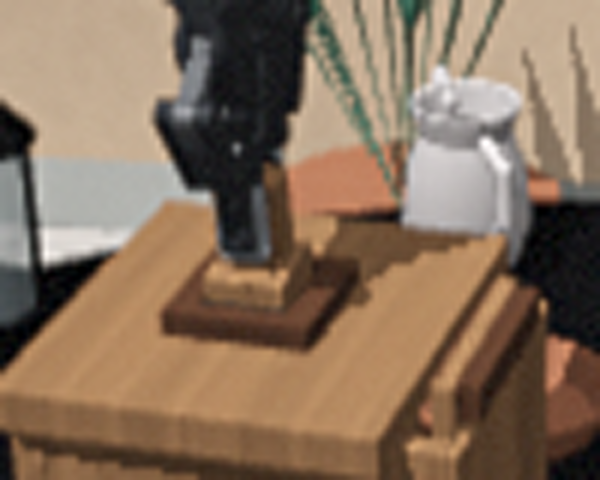

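View pics/wc.png

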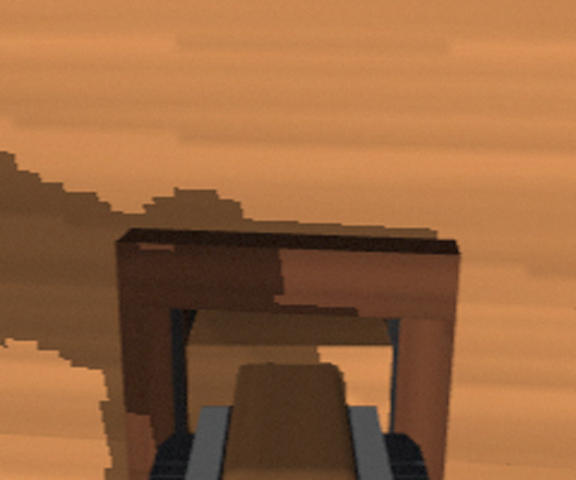

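>>> {"api": "step_arm", "payload": {
  "commands": [
    {"wx":0.025,"wy":-0.003,"wz":0,"tx":-0.0001,"ty":-0.0008,"tz":0.0004,"claw":-1},
    {"wx":0.05,"wy":-0.006,"wz":0,"tx":-0.0002,"ty":-0.0016,"tz":0.0009,"claw":-1},
    {"wx":0.075,"wy":-0.009,"wz":0,"tx":-0.0003,"ty":-0.0024,"tz":0.0013,"claw":-1},
    {"wx":0.1,"wy":-0.012,"wz":0,"tx":-0.0004,"ty":-0.0032,"tz":0.0018,"claw":-1},
    {"wx":0.125,"wy":-0.015,"wz":0,"tx":-0.0005,"ty":-0.004,"tz":0.0022,"claw":-1},
    {"wx":0.15,"wy":-0.018,"wz":0,"tx":-0.0006,"ty":-0.0048,"tz":0.0027,"claw":-1},
    {"wx":0.175,"wy":-0.021,"wz":0,"tx":-0.0007,"ty":-0.0057,"tz":0.0032,"claw":-1},
    {"wx":0.204,"wy":-0.025,"wz":0,"tx":-0.0008,"ty":-0.0065,"tz":0.0036,"claw":-1},
    {"wx":0.206,"wy":-0.0255,"wz":0,"tx":-0.0008,"ty":-0.0065,"tz":0.0036,"claw":-1}
  ]
}}

```text
time: 10.95
position: [0.5439, -0.0795, 0.2262]
ee_rot: [-0.506, -0.495, 0.438, 0.554]
ft_force: [-1.3, 0.3, -0.5]
width: 0.0183
```

```bash
python3 st.py
```

```text
t 10.95 pos [ 0.5439 -0.0795  0.2262] feeder-frame [-0.001  -0.0046  0.2262] lean y,x [-0.1056 -0.0026] f(feeder) [-1.3136  0.1305 -0.512 ] m [-0.1448  0.2224 -0.0003] w 0.0183
```

>>> {"api": "step_arm", "payload": {
  "commands": [
    {"wx":-0.025,"wy":0.003,"wz":0,"tx":0.0001,"ty":0.0009,"tz":0.0005,"claw":-1},
    {"wx":-0.05,"wy":0.006,"wz":0,"tx":0.0002,"ty":0.0018,"tz":0.001,"claw":-1},
    {"wx":-0.075,"wy":0.009,"wz":0,"tx":0.0003,"ty":0.0027,"tz":0.0015,"claw":-1},
    {"wx":-0.1,"wy":0.012,"wz":0,"tx":0.0004,"ty":0.0036,"tz":0.002,"claw":-1},
    {"wx":-0.125,"wy":0.015,"wz":0,"tx":0.0005,"ty":0.0045,"tz":0.0025,"claw":-1},
    {"wx":-0.15,"wy":0.018,"wz":0,"tx":0.0006,"ty":0.0054,"tz":0.003,"claw":-1},
    {"wx":-0.175,"wy":0.021,"wz":0,"tx":0.0007,"ty":0.0063,"tz":0.0035,"claw":-1},
    {"wx":-0.205,"wy":0.025,"wz":0,"tx":0.0009,"ty":0.0074,"tz":0.0041,"claw":-1},
    {"wx":-0.21,"wy":0.026,"wz":0,"tx":0.0009,"ty":0.0076,"tz":0.0041,"claw":-1}
  ]
}}

```text
time: 11.85
position: [0.5448, -0.0715, 0.2303]
ee_rot: [0.555, 0.439, -0.495, -0.504]
ft_force: [-1.2, -3.4, -2.8]
width: 0.0185
```

```bash
python3 st.py; python3 cmp.py d
```

```text
t 11.85 pos [ 0.5448 -0.0715  0.2303] feeder-frame [-0.0011  0.0033  0.2303] lean y,x [ 0.108  -0.0026] f(feeder) [-0.7348 -3.4909 -2.7773] m [ 0.0058  0.1318 -0.1337] w 0.0185
```

View pics/sd.png

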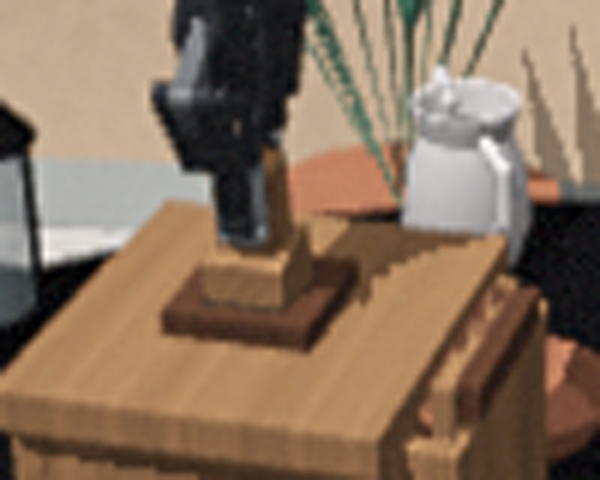

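View pics/wd.png

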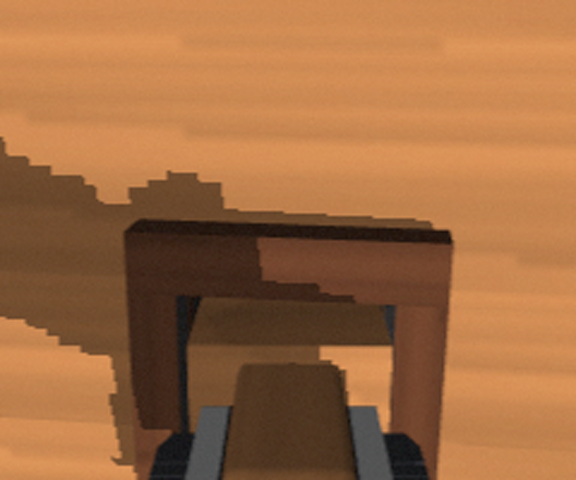

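>>> {"api": "step_arm", "payload": {
  "commands": [
    {"wx":0.025,"wy":-0.003,"wz":0,"tx":-0.0001,"ty":-0.0009,"tz":0.0005,"claw":-1},
    {"wx":0.05,"wy":-0.006,"wz":0,"tx":-0.0002,"ty":-0.0019,"tz":0.001,"claw":-1},
    {"wx":0.075,"wy":-0.009,"wz":0,"tx":-0.0003,"ty":-0.0028,"tz":0.0015,"claw":-1},
    {"wx":0.1,"wy":-0.012,"wz":0,"tx":-0.0004,"ty":-0.0038,"tz":0.002,"claw":-1},
    {"wx":0.125,"wy":-0.015,"wz":0,"tx":-0.0005,"ty":-0.0047,"tz":0.0025,"claw":-1},
    {"wx":0.15,"wy":-0.018,"wz":0,"tx":-0.0006,"ty":-0.0056,"tz":0.003,"claw":-1},
    {"wx":0.175,"wy":-0.021,"wz":0,"tx":-0.0007,"ty":-0.0066,"tz":0.0035,"claw":-1},
    {"wx":0.21,"wy":-0.026,"wz":0,"tx":-0.0009,"ty":-0.0079,"tz":0.004,"claw":-1},
    {"wx":0.214,"wy":-0.0265,"wz":0,"tx":-0.0009,"ty":-0.0081,"tz":0.004,"claw":-1}
  ]
}}

```text
time: 12.85
position: [0.5448, -0.0797, 0.2356]
ee_rot: [-0.505, -0.498, 0.435, 0.555]
ft_force: [0.1, 2.1, 2.0]
width: 0.0184
```

```bash
python3 st.py
```

```text
t 12.85 pos [ 0.5448 -0.0797  0.2356] feeder-frame [-0.0001 -0.0048  0.2356] lean y,x [-0.1129 -0.0056] f(feeder) [-0.1839  2.0888  2.0018] m [0.5606 0.0018 0.0151] w 0.0184
```

>>> {"api": "step_arm", "payload": {
  "commands": [
    {"wx":-0.025,"wy":0.003,"wz":0,"tx":0.0001,"ty":0.001,"tz":0.0004,"claw":-1},
    {"wx":-0.05,"wy":0.006,"wz":0,"tx":0.0002,"ty":0.002,"tz":0.0008,"claw":-1},
    {"wx":-0.075,"wy":0.009,"wz":0,"tx":0.0003,"ty":0.003,"tz":0.0013,"claw":-1},
    {"wx":-0.1,"wy":0.012,"wz":0,"tx":0.0004,"ty":0.0039,"tz":0.0018,"claw":-1},
    {"wx":-0.125,"wy":0.015,"wz":0,"tx":0.0005,"ty":0.0048,"tz":0.0022,"claw":-1},
    {"wx":-0.15,"wy":0.018,"wz":0,"tx":0.0006,"ty":0.0058,"tz":0.0026,"claw":-1},
    {"wx":-0.175,"wy":0.021,"wz":0,"tx":0.0007,"ty":0.0068,"tz":0.0031,"claw":-1},
    {"wx":-0.205,"wy":0.025,"wz":0,"tx":0.0007,"ty":0.0079,"tz":0.0036,"claw":-1},
    {"wx":-0.215,"wy":0.027,"wz":0,"tx":0.0007,"ty":0.0082,"tz":0.0036,"claw":-1}
  ]
}}

```text
time: 13.75
position: [0.5456, -0.0711, 0.2393]
ee_rot: [0.556, 0.44, -0.494, -0.503]
ft_force: [0.1, -0.2, -0.6]
width: 0.0184
```

```bash
python3 st.py; python3 cmp.py e
```

```text
t 13.75 pos [ 0.5456 -0.0711  0.2393] feeder-frame [-0.0004  0.0039  0.2393] lean y,x [ 0.1054 -0.0055] f(feeder) [ 0.075  -0.1889 -0.5557] m [ 0.0491 -0.0472 -0.0215] w 0.0184
```

View pics/se.png

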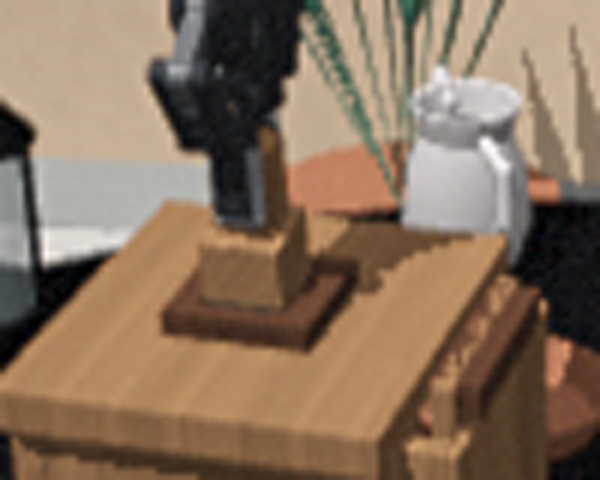

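View pics/we.png

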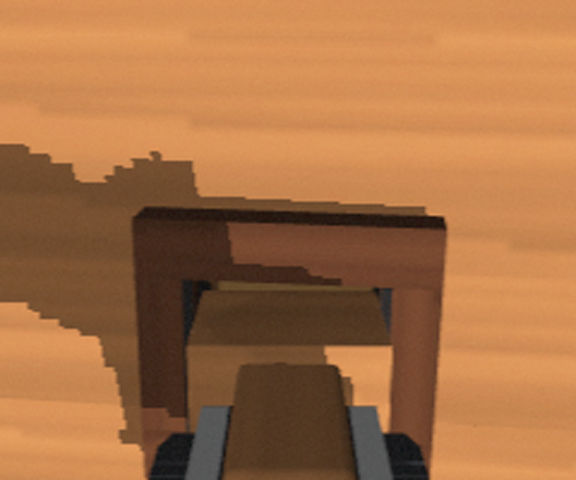

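Forces and moment have dropped to about zero, so the block is free of the seals. I straighten it and lift gently.

>>> {"api": "step_arm", "payload": {
  "commands": [
    {"wx":0.035,"wy":-0.004,"wz":0,"tx":-0.0002,"ty":-0.0015,"tz":0.001,"claw":-1},
    {"wx":0.07,"wy":-0.009,"wz":0,"tx":-0.0004,"ty":-0.003,"tz":0.002,"claw":-1},
    {"wx":0.104,"wy":-0.013,"wz":0,"tx":-0.0006,"ty":-0.0046,"tz":0.003,"claw":-1},
    {"wx":0.104,"wy":-0.013,"wz":0,"tx":-0.0006,"ty":-0.0046,"tz":0.005,"claw":-1},
    {"wx":0.104,"wy":-0.013,"wz":0,"tx":-0.0006,"ty":-0.0046,"tz":0.008,"claw":-1},
    {"wx":0.104,"wy":-0.013,"wz":0,"tx":-0.0006,"ty":-0.0046,"tz":0.012,"claw":-1},
    {"wx":0.104,"wy":-0.013,"wz":0,"tx":-0.0006,"ty":-0.0046,"tz":0.017,"claw":-1},
    {"wx":0.104,"wy":-0.013,"wz":0,"tx":-0.0006,"ty":-0.0046,"tz":0.021,"claw":-1},
    {"wx":0.104,"wy":-0.013,"wz":0,"tx":-0.0006,"ty":-0.0046,"tz":0.0245,"claw":-1},
    {"wx":0.104,"wy":-0.013,"wz":0,"tx":-0.0006,"ty":-0.0046,"tz":0.0245,"claw":-1},
    {"wx":0.104,"wy":-0.013,"wz":0,"tx":-0.0006,"ty":-0.0046,"tz":0.0245,"claw":-1},
    {"wx":0.104,"wy":-0.013,"wz":0,"tx":-0.0006,"ty":-0.0046,"tz":0.0245,"claw":-1}
  ]
}}

```text
time: 15.05
position: [0.5449, -0.0757, 0.2636]
ee_rot: [0.532, 0.469, -0.466, -0.529]
ft_force: [0.3, 0.0, -1.0]
width: 0.0185
```

```bash
python3 st.py
python3 - <<'E'
from wr import *; from fit import proj,W
v=[0.5455,-.0755,-.1234]
q=optics.read_camera("side"); t=optics.read_camera("top")
pts=[[.085*a,.1*b,.188] for a in(-1,1) for b in(-1,1)]+[[-.102+.012*a,.048*b,.19]for a in(-1,1) for b in(-1,1)]+[[.0335*a,.03525*b,.2] for a in(-1,1) for b in(-1,1)]
blk=[[.018*a,.02*b,.22+h] for a in(-1,1) for b in(-1,1) for h in (0,.034)]
for c,p,k,x0,y0,x1,y1 in [("side",q,4,230,130,390,300),("top",t,4,285,175,400,300)]:
    im=cv2.resize(p["image"][y0:y1,x0:x1,::-1],None,fx=k,fy=k,interpolation=cv2.INTER_CUBIC)
    for P,col in((pts,(0,255,0)),(blk,(255,0,0))):
        for u in proj(p,W(v,P)): cv2.circle(im,(int((u[0]+.5-x0)*k),int((u[1]+.5-y0)*k)),3,col,1)
    cv2.imwrite(f"pics/{c}_f.png",im)
cv2.imwrite("pics/topfull_f.png",t["image"][:,:,::-1])
E
```

```text
t 15.05 pos [ 0.5449 -0.0757  0.2636] feeder-frame [-0.0005 -0.0008  0.2636] lean y,x [-0.0004 -0.005 ] f(feeder) [ 0.3252  0.0737 -0.9826] m [ 0.0174  0.0403 -0.0023] w 0.0185
```

View pics/side_f.png

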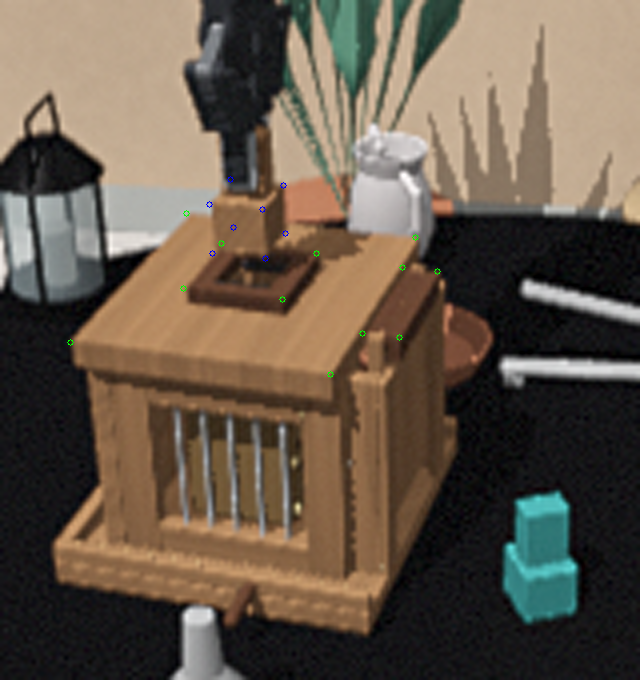

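View pics/topfull_f.png

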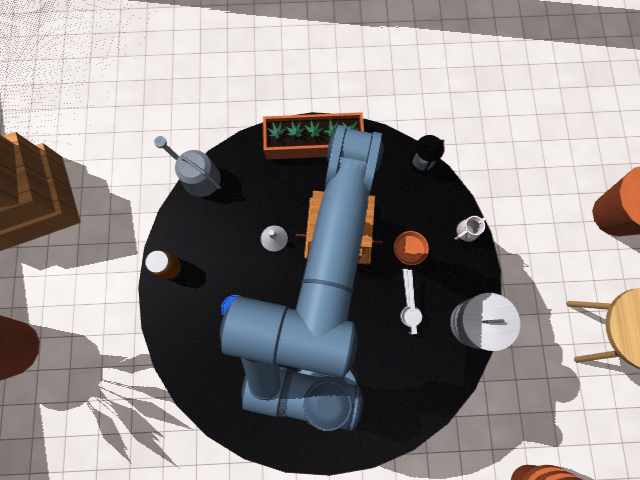

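The block is clear of the hole by about 22 mm and upright: its bottom edge is at side crop (215–265, 250), above the empty curb. The feeder corners match their original positions and the door is down. I hand the job in.

Run:
```python
from rig import sensors, workorder
import numpy as np
print(np.abs(sensors.state()["qvel"]).max()); print(workorder.job_done())
```

```text
0.00181057491945141
the job is handed in; nothing more can be done
None
```

The feeder's door is shut, and the filler block is out. I handed the job in with the arm holding the block upright over its hole, at about 15 s of the 58 s allowed.

- **Door:** I pushed it down with the shut fingers until it met its hard stop at z 0.190 m with about 22 N. The side picture shows it down.
- **Block:** I gripped the tab at 110 N and rocked the block in six leans, alternating about 0.1 rad towards +y and -y. Each full swing gained about 4–5 mm. At the last lean, force and moment fell to about zero. I then straightened it and lifted.
- **Last checks:**
    - The block hangs about 20–24 mm above the curb, centred over the hole and leaning about 0.005 rad. The wrist force is about 1 N and the arm is still.
    - In the final side picture the feeder's corners sit where they started, to within about a pixel.
    - The other things show in their original places in the top picture, but the arm partly hides the coaster and fully hides the turquoise look-alike there. The look-alike shows unmoved in the side picture.
- **Disagreements:**
    - In the side picture, the block appears 2–3 mm higher than the arm's pose implies. That is about the calibration error.
    - The grip settled about 3 mm higher on the tab than I had commanded, and that made no difference.

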